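Unlock the length stop of a slab gauge and reset it to the pointer

ROBOT

A 6-joint arm with a two-finger parallel gripper is mounted at the origin on a cart in front of the work surface, level with it; the furniture and walls round the work are solid. World frame = base frame: x ahead of the robot, y to its left, z up, the work surface at z = 0. Lengths are in m, angles in rad, forces in N, time in s.
With the tool pointing down it reaches from about 0.275 to 0.975 m from the base axis. Payload 8.4 kg.
Tool frame: the origin (TCP) lies on the mounting face of the last link; the fingertips stand 190 mm ahead of it and the grasp point (between the pads) lies 171 mm ahead of it (robot.grip_depth is the distance from the TCP to the grasp point, in m); z points along the fingers, y is the line along which they close (so a half turn about z gives the same grasp; the last joint's range is limited). The gripper opens to 92 mm and grips with 3 to 60 N. Pads are 20 mm wide; open, the fingers measure 128 mm over their backs; the gripper's body (75 mm by 189 mm) begins 69 mm behind the grasp point.
Start: joints at [-0.002, 0.353, 1.633, -0, 1.155, -0.002], TCP at [0.625, -0, 0.405] pointing down, gripper open.
Joint ranges: [-2.63, 2.63], [-0.92, 2.1], [0.06, 2.66], [-1.3, 4.44], [0, 2.69], [-3.02, 3.02]. Speed limits (rad/s): [2.22, 2.22, 2.79, 3.14, 3.14, 3.14].

INTERFACE

Orientations are given as a unit quaternion [x, y, z, w].
In Python, from bench import robot gives the robot as it stands.
- The arm moves only by the shell command python3 drive.py 'ROWS'. ROWS is rows parted by semicolons, their numbers by spaces, 1 to 5 of them, each of 7 numbers: dx, dy, dz in m, then a rotation vector rx, ry, rz in rad, then the opening from 0.0 (shut) to 1.0 (fully open); each row is the pose to reach, as a shift and turn from the pose commanded when the command began, along the tool's axes at that moment; what a row does not reach only later rows make up. A row lasts 1/12 s, in which the tool goes at most 0.0417 m and 0.125 rad, less where a joint would pass 70% of its speed; a pose out of reach is approached as far as the arm can. The fingers move at their own pace and stop on an object; the grip force is fixed at half the most. Time passes only in rows, so rows that do not move let the fingers close. It prints the time, the measured TCP pose, the force, the opening and the grip force at its end.
- robot.state(): the state, without advancing time (a new reading comes with each control period).
- robot.camera(name): name is "scene" or "side" or "wrist"; returns a dict with "image" (384x512x3 uint8, red, green, blue), "intrinsics" (3x3 intrinsics, pixels), "rvec" (rotation vector, rad) and "tvec" (3), from world to camera coordinates, as OpenCV has them; the wrist camera has in their place "tool_from_camera" (4x4, takes a point from camera to tool coordinates, whose origin is the TCP and whose axes are the flange's). Camera axes: x right, y down, z forward; pixel columns grow to the right and rows downward; lengths in m; the calibration is good to about 2 mm. A picture is of the moment at which its call begins: read the wrist's pose just before it. There is no depth.
- robot.sign_off(): hands the job in; it is judged then, once.
The state is a dict: "time_s": time; "qpos": joint angles; "dq": joint speeds; "tau": joint torques, N m; "tcp_pos": TCP position; "ee_rot": TCP orientation; "force": force on the tool from outside, world axes, zero at the start; "wrist_torque": the same for the moment, N m; "width": opening from 0.0 (shut) to 1.0 (fully open); "grip_force": force on a finger pad.
Only numpy, scipy, OpenCV 4.12 (cv2) and the standard library are available. Lean on these libraries where they do the work, as an engineer would, in place of code of your own. Each camera call takes 0.05 s, during which the arm holds its last target. There are 200 camera calls.

TASK

The blue length stop on the slab gauge is locked by a spring clip with a red loop: pull the clip straight out of the cross-drilled release pin and put it in the dark bowl. Then lift the stop's black T-bar, slide the stop along the track to the notch nearest the yellow pointer, and let the bar down so that the pin drops fully into that notch. Do not disturb the terracotta bowl, the jar or the cup.

Things in the scene. Friction and masses are not known exactly. Their poses are not given: they have to be found in the camera images.
- gauge: Slab gauge, fixed: grey base plate 90 x 290 x 8 mm carrying an aluminium ladder track (30 mm high) with steel rungs of 10 mm diameter. Origin: centre of the underside. Its y axis runs along the track, its x axis across it, away from the robot, z up. The rungs leave 9 notches 25 mm apart, centred at y = -100, -75, ... +100 mm in this frame.
- stop_mid (a point): Middle of the blue length stop, at desk height on the release pin's axis, axes as the gauge's. Deck 56 (x) x 64 mm (y), top 55 mm above the desk; over it a bridge plate 46 x 66 mm, top at 68 mm, through which the release pin passes. A white mark in front shows the middle. A stop blade sticks out behind, to x = +75 mm, 6 mm thick, 52 mm high.
- carriage (a joint): Travel of the stop along the gauge's +y in m, 0 to 0.20; 0 is the first notch (y = -100 mm on the gauge), where it always starts; notches at every 0.025. Light friction (about 0.5 N).
- release (a joint): Lift of the spring-loaded release pin in m: 0 is fully down in a notch, its stop is at 0.024. The tip clears the rungs above about 0.013; lift 0.017 to 0.020 to slide. A spring and its weight pull it down with 8 to 10 N. Let go within 5 mm of a notch's middle it drops in by itself; farther off it may hang on a rung. With the clip in place it lifts only 3 mm.
- pin_hole (a point): Centre of the 8 mm cross hole in the 20 mm square release pin, 57.5 mm above the desk, between deck and bridge; the hole runs along the gauge's x axis.
- bar_grip (a point): Centre of the black T-bar on top of the release pin: 48 mm long along the gauge's x, 12 mm thick along y, 15 mm high (85 to 100 mm above the desk when down). Grip it from above across its thickness (fingers closing along the gauge's y); it rises with joint release.
- clip: Spring clip (R-clip) of 5 mm steel wire, 82 mm long, 30 mm wide, 42 g, lying flat on the deck, wire centre 57.5 mm up. Origin: where the pin's axis crosses the straight leg when home. That leg runs along its x axis, through the hole, to x = +21 mm; a springy leg at y = +13 mm runs along the pin's side, its hump snapped round the pin's back. The loop points along -x, to the robot.
- clip_loop (a point): Centre of the clip's eight-sided loop in red vinyl sleeve (x = -46, y = +7 mm on the clip), 29 mm across, 8 mm thick, standing out in front of the deck; below it only the base plate (8 mm high) and front rail (30 mm). Grip it from above across its 29 mm width (fingers closing along the clip's y).
- clip_mid (a point): Middle of the clip's length (x = -20, y = +7 mm on the clip), 26 mm from the loop's centre. At the start the clip's frame is parallel to the gauge's. The clip comes out along its -x with a pull of 3 to 10 N over the first 10 mm, and is right out of the pin after 35 mm.
- pointer: Yellow pointer block, 15 x 14 x 16 mm, fixed on the front edge of the gauge's base plate. Origin: middle of its underside; its y along the track marks the wanted place of the stop's middle.
- bowl_dark: Dark glazed bowl, loose, 104 mm across the rim, 42 mm high, about 92 mm wide inside at the rim and 60 mm at the inner floor, which is 7 mm up. Origin: centre of its underside. It stands at one end of the gauge or the other.
- bowl_pinch: Terracotta bowl, 92 mm across, 47 mm high, at the other end of the gauge; leave it alone. Origin: centre of its underside.
- jar_cobalt: Glaze jar with blue lid, 68 mm across, 91 mm high, behind the gauge; leave it alone. Origin: centre of its underside.
- cup_bisque: Pale unglazed cup, 75 mm across, 64 mm high, behind the gauge; leave it alone. Origin: centre of its underside.

How it is judged:
By the outcome, as a careful person would: the job done as asked, in the order asked, and still so for the second after the job is handed in, with the robot touching nothing.
It also fails if it takes over 54 s, if anything falls off the work surface, if the arm or the gripper's body presses on something with over 40 N, if the wrist force passes 120 N, or if a joint passes its speed limit or range.

## Working session

There is one attempt and no reset: what is moved stays moved. The work goes in short steps, Python scripts to look and compute and a shell command to move; the robot and the scene stay as the last step left them, time stands still between calls to the robot, and variables do not carry over. Pictures are saved under pics/ and viewed, at most 10 in all, crops included, and the job is handed in when it is done.

```bash
ls; mkdir -p pics
python3 - <<'E'
from bench import robot
import cv2, numpy as np
s=robot.state(); print(s['time_s'],s['tcp_pos'],s['ee_rot'],s['width'])
ims=[]
for n in ['scene','side','wrist']:
    c=robot.camera(n); np.save(f'pics/{n}0.npy',c,allow_pickle=True); cv2.imwrite(f'pics/{n}0.png',c['image'][:,:,::-1])
    print(n,c['intrinsics'].tolist(), c.get('rvec'),c.get('tvec'),c.get('tool_from_camera'))
E
```

```text
bench.py
drive.py
pics
0.0 [ 6.24775642e-01 -9.22637963e-06  4.03971637e-01] [ 7.07113343e-01  7.07099885e-01 -4.80095929e-04 -4.91479298e-04] 0.9997641792841049
scene [[409.54663362955415, 0.0, 259.8173570754871], [0.0, 409.54663362955415, 191.93653437112755], [0.0, 0.0, 1.0]] [ 2.16932615 -0.71711042  0.32177241] [-0.49291745  0.26767691  1.01066394] None
side [[374.5646318120139, 0.0, 255.1749571592761], [0.0, 374.5646318120139, 190.72641396153037], [0.0, 0.0, 1.0]] [ 1.935188   -0.19882416  0.10444573] [-0.57989181  0.11954084  1.09982955] None
wrist [[274.96782635328503, 0.0, 251.66851356477414], [0.0, 274.96782635328503, 189.55012224408472], [0.0, 0.0, 1.0]] None None [[ 9.02037687e-04 -9.66091280e-01 -2.58199198e-01  7.16606730e-02]
 [ 9.99999544e-01  9.52428961e-04 -7.00855716e-05 -6.62665265e-04]
 [ 3.13625453e-04 -2.58199017e-01  9.66091698e-01  2.00827616e-02]
 [ 0.00000000e+00  0.00000000e+00  0.00000000e+00  1.00000000e+00]]
```

View pics/scene0.png

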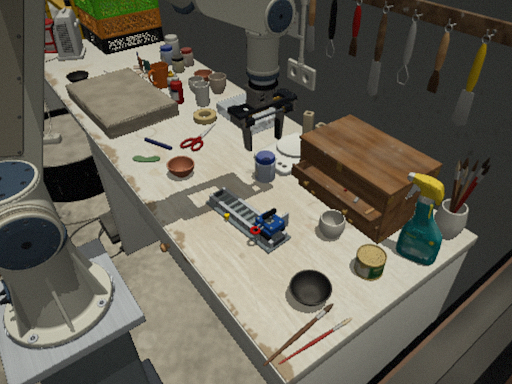

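View pics/side0.png

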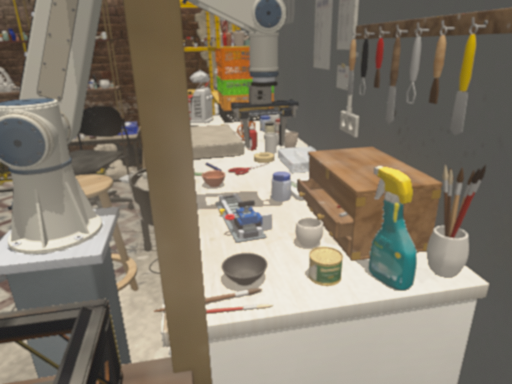

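View pics/wrist0.png

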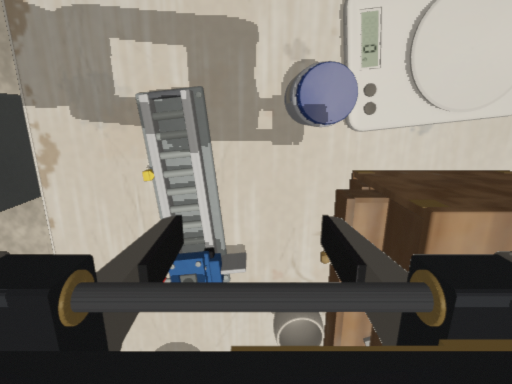

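```bash
cat > h.py <<'E'
import numpy as np, cv2
from scipy.spatial.transform import Rotation as R
def load(f): return np.load(f'pics/{f}.npy',allow_pickle=True).item()
def ray(c,px,s=None):
    """world origin and unit direction of a pixel; s = robot state for the wrist camera"""
    d=np.linalg.inv(c['intrinsics'])@[px[0],px[1],1]
    if 'tool_from_camera' in c and c['tool_from_camera'] is not None:
        T=np.array(c['tool_from_camera']); A=R.from_quat(s['ee_rot']).as_matrix()
        o=np.array(s['tcp_pos'])+A@T[:3,3]; d=A@T[:3,:3]@d
    else:
        A=R.from_rotvec(np.ravel(c['rvec'])).as_matrix().T
        o=-A@np.ravel(c['tvec']); d=A@d
    return o,d/np.linalg.norm(d)
def at_z(c,px,z,s=None):
    o,d=ray(c,px,s); return o+d*(z-o[2])/d[2]
def tri(rays):
    P=[np.eye(3)-np.outer(d,d) for _,d in rays]
    x=np.linalg.solve(sum(P),sum(p@o for p,(o,_) in zip(P,rays)))
    return x,[round(1e3*np.linalg.norm(p@(x-o)),1) for p,(o,_) in zip(P,rays)]
def snap(name,tag,robot):
    s=robot.state(); c=robot.camera(name); c['s']=s
    np.save(f'pics/{tag}.npy',c,allow_pickle=True); cv2.imwrite(f'pics/{tag}.png',c['image'][:,:,::-1]); return c
E
python3 - <<'E'
from h import *
s=dict(tcp_pos=[.62478,0,.40397],ee_rot=[.707113,.7071,-.00048,-.000491])
w=load('wrist0');sc=load('scene0');sd=load('side0')
np.set_printoptions(precision=4,suppress=True)
print('corners',at_z(w,(138,95),.008,s),at_z(w,(204,88),.008,s))
print('ptr',at_z(w,(148,175),.02,s),at_z(sc,(227,217),.02),tri([ray(w,(148,175),s),ray(sc,(227,217))]))
print('bowl',at_z(sc,(311,288),.042),at_z(sd,(244,266),.042))
print('loop',at_z(sc,(255,230),.0575))
print('jar',at_z(w,(325,93),.091,s),'cup',at_z(sc,(332,219),.064), 'terra',at_z(sc,(181,166),.047))
E
```

```text
corners [0.476  0.0979 0.008 ] [0.562  0.1065 0.008 ]
ptr [ 0.4834 -0.0054  0.02  ] [ 0.4818 -0.0139  0.02  ] (array([ 0.4831, -0.0076,  0.0149]), [np.float64(2.0), np.float64(2.0)])
bowl [ 0.4967 -0.3641  0.042 ] [ 0.4956 -0.3683  0.042 ]
loop [ 0.4949 -0.1379  0.0575]
jar [0.6975 0.0942 0.091 ] cup [ 0.6862 -0.2363  0.064 ] terra [0.4792 0.2607 0.047 ]
```

```bash
python3 drive.py '-0.04 -0.012 0.02 0 0 -0.125 1;-0.08 -0.025 0.04 0 0 -0.25 1;-0.08 -0.025 0.04 0 0 -0.375 1;-0.08 -0.025 0.04 0 0 -0.5 1;-0.08 -0.025 0.04 0 0 -0.625 1'; python3 drive.py '0 0 0 0 0 -0.125 1;0 0 0 0 0 -0.25 1;0 0 0 0 0 -0.375 1;0 0 0 0 0 -0.5 1;0 0 0 0 0 -0.625 1';python3 drive.py '0 0 0 0 0 -0.125 1;0 0 0 0 0 -0.25 1;0 0 0 0 0 -0.375 1;0 0 0 0 0 -0.42 1;0 0 0 0 0 -0.42 1'
python3 - <<'E'
from h import *
from bench import robot
c=snap('wrist','w1',robot);s=c['s'];print(s['tcp_pos'],R.from_quat(s['ee_rot']).as_matrix().round(4).tolist(),s['qpos'])
cv2.imwrite('pics/w1b.png',cv2.resize(c['image'][:250,56:456,::-1],None,fx=2,fy=2,interpolation=cv2.INTER_CUBIC))
E
```

```text
time_s: 0.57
tcp_pos: [0.5994, -0.0811, 0.3638]
ee_rot: [0.454, 0.891, -0.0, -0.001]
force: [-0.6, 1.4, 0.1]
width: 0.999
grip_force: 0.0
time_s: 0.98
tcp_pos: [0.5999, -0.08, 0.3644]
ee_rot: [0.157, 0.988, 0.0, -0.0]
force: [0.2, 0.1, 0.2]
width: 1.0
grip_force: 0.0
time_s: 1.4
tcp_pos: [0.5999, -0.08, 0.3644]
ee_rot: [-0.05, 0.999, 0.0, -0.0]
force: [0.6, 0.5, -0.3]
width: 1.004
grip_force: 0.0
[ 0.59990873 -0.08000762  0.36443856] [[-0.995, -0.0997, -0.0005], [-0.0997, 0.995, 0.0], [0.0005, 0.0001, -1.0]] [-1.35055480e-01  3.63010612e-01  1.71525592e+00 -2.82303976e-05
  1.06383301e+00 -1.80571353e+00]
```

View pics/w1b.png

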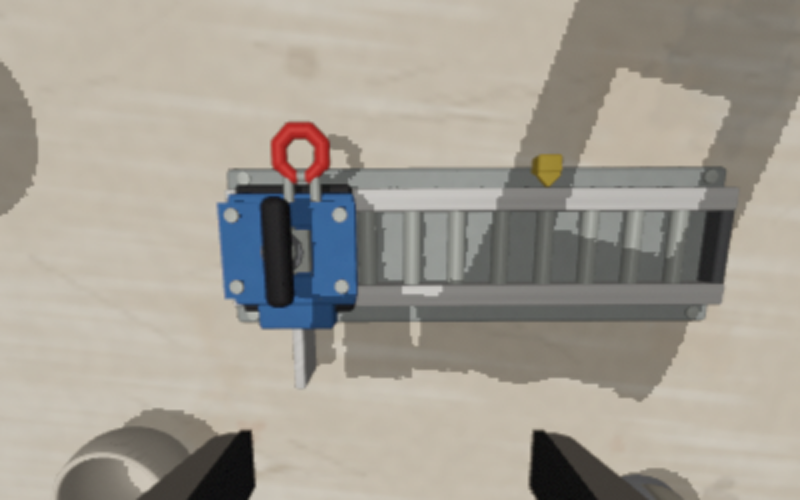

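Run:
```python
from h import *
np.set_printoptions(precision=4,suppress=True)
c=load('w1');s=c['s'];f=lambda u,v,z:at_z(c,(u/2+56,v/2),z,s)
K=[f(229,168,.008),f(725,167,.008),f(704,321,.008),f(240,320,.008)]
print(np.array(K)); P=np.array(K)[:,:2]; print('w',np.linalg.norm(P[0]-P[3]),np.linalg.norm(P[0]-P[1]),np.linalg.norm(P[2]-P[3]))
d=P[1]-P[0]; d2=P[2]-P[3]; a=np.arctan2(-(d+d2)[0],(d+d2)[1]); o=P.mean(0)
print('yaw',a,np.arctan2(-d[0],d[1]),np.arctan2(-d2[0],d2[1]),'o',o)
G=np.array([[np.cos(a),np.sin(a)],[-np.sin(a),np.cos(a)]])
for n,u,v,z in [('loop',300,152,.0575),('ptr',548,163,.024),('ptrtip',548,186,.01),('bar',277,251,.1),('r1',500,246,.02),('r2',544,246,.02),('r3',588,246,.02)]:
    p=f(u,v,z); print(n,p,'gauge',G@(p[:2]-o))
sc=load('scene0')
print(tri([ray(c,(206,76),s),ray(sc,(255,230))]))
```

```text
[[ 0.5008 -0.1844  0.008 ]
 [ 0.4716  0.0989  0.008 ]
 [ 0.56    0.1088  0.008 ]
 [ 0.5881 -0.1755  0.008 ]]
w 0.0878172080282706 0.2847885838258711 0.28567549389548635
yaw 0.1006285440200904 0.1027020970502857 0.09856142856583408 o [ 0.5301 -0.0381]
loop [ 0.4938 -0.1361  0.0575] gauge [-0.046  -0.0939]
ptr [ 0.4819 -0.0067  0.024 ] gauge [-0.0448  0.0361]
ptrtip [ 0.4922 -0.001   0.01  ] gauge [-0.034   0.0407]
bar [ 0.5397 -0.1366  0.1   ] gauge [-0.0004 -0.099 ]
r1 [ 0.5282 -0.0253  0.02  ] gauge [-0.0007  0.0129]
r2 [ 0.5256 -0.0002  0.02  ] gauge [-0.0007  0.0381]
r3 [0.5231 0.0249 0.02  ] gauge [-0.0007  0.0633]
(array([ 0.4945, -0.1367,  0.0568]), [np.float64(0.9), np.float64(0.9)])
```

The crop shows the gauge well aligned with the tool. The loop is at (300,152), the T-bar at (277,251), and the pointer at (548,165), close to a rung, so I'll measure that again from above. The loop triangulates to z = 57 mm, which is what it should be. Next I go down to the loop.

```bash
python3 drive.py '0.037 -0.015 0 0 0 0 1;0.074 -0.03 0 0 0 0 1;0.1108 -0.0456 0.01 0 0 0 1;0.1108 -0.0456 0.05 0 0 0 1;0.1108 -0.0456 0.08 0 0 0 1'; python3 drive.py '0 0 0.03 0 0 0 1;0 0 0.05 0 0 0 1;0 0 0.057 0 0 0 1;0 0 0.057 0 0 0 1'
python3 - <<'E'
from h import *
from bench import robot
c=snap('wrist','w2',robot);s=c['s'];print(s['tcp_pos'],s['force'])
E
```

```text
time_s: 1.87
tcp_pos: [0.4926, -0.1371, 0.2847]
ee_rot: [-0.047, 0.999, -0.0, 0.001]
force: [0.1, 0.8, -1.0]
width: 0.998
grip_force: 0.0
time_s: 2.2
tcp_pos: [0.4936, -0.136, 0.2262]
ee_rot: [-0.048, 0.999, 0.001, -0.002]
force: [-0.3, 0.7, 0.5]
width: 0.999
grip_force: 0.0
[ 0.49355406 -0.13603585  0.22620313] [-0.26515127  0.67324901  0.47671735]
```

View pics/w2.png

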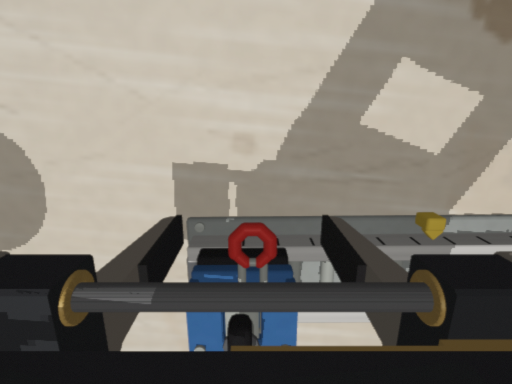

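The loop is centred at (253,246), between the fingertips at about 180 and 325. I close on it.

```bash
python3 - <<'E'
from h import *
c=load('w2');print(at_z(c,(253,246),.0575,c['s']))
E
python3 drive.py '0 0 0 0 0 0 0;0 0 0 0 0 0 0;0 0 0 0 0 0 0;0 0 0 0 0 0 0;0 0 0 0 0 0 0'; python3 drive.py '0 0 0 0 0 0 0;0 0 0 0 0 0 0'
```

```text
[ 0.49395111 -0.13576564  0.0575    ]
time_s: 2.67
tcp_pos: [0.4944, -0.1362, 0.2284]
ee_rot: [-0.049, 0.999, -0.0, 0.001]
force: [-0.2, 0.2, 0.8]
width: 0.658
grip_force: 0.0
time_s: 2.83
tcp_pos: [0.4942, -0.1362, 0.2279]
ee_rot: [-0.049, 0.999, -0.0, 0.0]
force: [-0.2, -0.3, 0.4]
width: 0.517
grip_force: 0.0
```

```bash
python3 drive.py '0 0 0 0 0 0 0;0 0 0 0 0 0 0;0 0 0 0 0 0 0;0 0 0 0 0 0 0;0 0 0 0 0 0 0'
```

```text
time_s: 3.25
tcp_pos: [0.4942, -0.1362, 0.2276]
ee_rot: [-0.049, 0.999, 0.0, -0.0]
force: [0.6, 0.6, 0.2]
width: 0.301
grip_force: 30.0
```

Width 27.7 mm at 30 N, so the loop is held. I pull straight out.

```bash
python3 drive.py '0.01 0 0 0 0 0 0;0.02 0 0 0 0 0 0;0.03 0 0 0 0 0 0;0.042 0 0 0 0 0 0;0.056 0 0 0 0 0 0'
```

```text
time_s: 3.67
tcp_pos: [0.4369, -0.1417, 0.2276]
ee_rot: [-0.049, 0.999, 0.0, -0.0]
force: [-0.0, 0.2, -0.4]
width: 0.298
grip_force: 30.0
```

```bash
python3 drive.py '0 0 -0.04 0 0 0 0;0 -0.03 -0.07 0 0 0 0;-0.015 -0.065 -0.075 0 0 0 0;-0.03 -0.1 -0.075 0 0 0 0;-0.045 -0.135 -0.075 0 0 0 0'; python3 drive.py '-0.015 -0.035 0 0 0 0 0;-0.028 -0.062 0 0 0 0 0;-0.028 -0.062 0 0 0 0 0;-0.028 -0.062 0 0 0 0 0'
python3 - <<'E'
from h import *
from bench import robot
c=snap('wrist','w3',robot);s=c['s'];print(s['tcp_pos'],s['width'],s['grip_force'])
E
```

```text
time_s: 4.08
tcp_pos: [0.4957, -0.2733, 0.3038]
ee_rot: [-0.049, 0.999, -0.0, 0.0]
force: [0.5, 0.3, -0.4]
width: 0.302
grip_force: 30.0
time_s: 4.42
tcp_pos: [0.5293, -0.3317, 0.302]
ee_rot: [-0.048, 0.999, 0.0, -0.001]
force: [-1.3, 0.5, -0.6]
width: 0.303
grip_force: 30.0
[ 0.52932683 -0.33165581  0.30196673] 0.3033684360343856 29.999779173522256
```

View pics/w3.png

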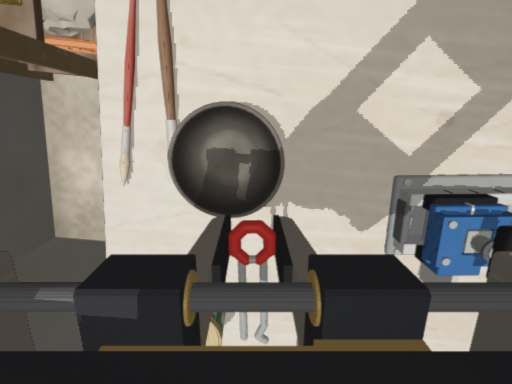

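The clip hangs straight in the fingers and is fully out of the pin. The dark bowl's rim is centred at (227,160), spanning about 170 to 285.

Run:
```python
from h import *
c=load('w3');s=c['s'];sc=load('scene0');sd=load('side0')
b=at_z(c,(227,160),.042,s);print(b,np.linalg.norm(at_z(c,(170,160),.042,s)-at_z(c,(284.5,160),.042,s)))
print(tri([ray(c,(227,160),s),ray(sc,(311,288)),ray(sd,(244,266))]))
A=R.from_quat(s['ee_rot']).as_matrix()
t=np.array([b[0]-.026*.995,b[1]-.026*.1,.171+.067]); print(t,A.T@(t-s['tcp_pos']))
```

```text
[ 0.49522118 -0.35729608  0.042     ] 0.10051143436354636
(array([ 0.49766398, -0.35938945,  0.03607813]), [np.float64(2.2), np.float64(2.8), np.float64(0.8)])
[ 0.46935118 -0.35989608  0.238     ] [ 0.06232218 -0.02241565  0.06402982]
```

```bash
python3 drive.py '0.03 -0.01 0 0 0 0 0;0.0615 -0.023 0 0 0 0 0;0.0615 -0.023 0.03 0 0 0 0;0.0615 -0.023 0.055 0 0 0 0;0.0615 -0.023 0.064 0 0 0 0'; python3 drive.py '0 0 0 0 0 0 0;0 0 0 0 0 0 0.25;0 0 0 0 0 0 0.38;0 0 0 0 0 0 0.45;0 0 0 0 0 0 0.5'
```

```text
time_s: 4.88
tcp_pos: [0.4688, -0.3576, 0.2361]
ee_rot: [-0.049, 0.999, 0.002, -0.002]
force: [-0.8, 0.1, -0.5]
width: 0.298
grip_force: 30.0
time_s: 5.3
tcp_pos: [0.4719, -0.3595, 0.2399]
ee_rot: [-0.049, 0.999, -0.001, 0.001]
force: [-0.1, 0.1, 0.3]
width: 0.486
grip_force: 0.0
```

```bash
python3 drive.py '0 0 -0.03 0 0 0 0.6;0 0 -0.07 0 0 0 0.7;-0.04 0.02 -0.08 0 0 0 0.8;-0.07 0.04 -0.08 0 0 0 0.8;-0.07 0.04 -0.08 0 0 0 0.8'
python3 - <<'E'
from h import *
from bench import robot
c=snap('wrist','w4',robot);s=c['s'];print(s['tcp_pos'],s['width'],s['grip_force'])
b=np.array([.540,-.137,.0925+.171])
A=R.from_quat(s['ee_rot']).as_matrix(); print(A.T@(b-s['tcp_pos']))
E
```

```text
time_s: 5.72
tcp_pos: [0.5416, -0.3102, 0.3215]
ee_rot: [-0.05, 0.999, -0.001, 0.003]
force: [-1.6, -0.6, -0.2]
width: 0.794
grip_force: 0.0
[ 0.54164146 -0.31016559  0.32146137] 0.7938869008639653 0.0
[-0.01524479  0.17259114  0.05769254]
```

View pics/w4.png

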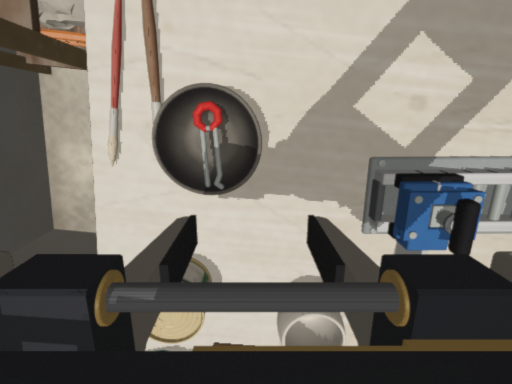

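The clip lies wholly inside the dark bowl, centred near (210,145). Next is the T-bar.

```bash
python3 drive.py '-0.005 0.04 0 0 0 0 0.7;-0.01 0.08 0 0 0 0 0.6;-0.015 0.12 0 0 0 0 0.6;-0.015 0.158 0 0 0 0 0.6;-0.015 0.1726 0 0 0 0 0.6'
python3 drive.py '0 0 0 0 0 0 0.6;0 0 0 0 0 0 0.6'
python3 - <<'E'
from h import *
from bench import robot
s=robot.state()
b=np.array([.540,-.137,.094+.171])
A=R.from_quat(s['ee_rot']).as_matrix(); print(A.T@(b-s['tcp_pos']))
E
```

```text
time_s: 6.18
tcp_pos: [0.5338, -0.1366, 0.3185]
ee_rot: [-0.05, 0.999, 0.001, -0.001]
force: [-0.6, -0.2, -0.5]
width: 0.6
grip_force: 0.0
time_s: 6.35
tcp_pos: [0.535, -0.1398, 0.3189]
ee_rot: [-0.05, 0.999, -0.0, 0.0]
force: [-0.5, 0.4, -0.1]
width: 0.595
grip_force: 0.0
[-0.00520951  0.00232068  0.05389675]
```

```bash
python3 drive.py '-0.005 0.0023 0.02 0 0 0 0.6;-0.005 0.0023 0.04 0 0 0 0.5;-0.005 0.0023 0.054 0 0 0 0.4;-0.005 0.0023 0.054 0 0 0 0.3;-0.005 0.0023 0.054 0 0 0 0'
python3 drive.py '0 0 0 0 0 0 0;0 0 0 0 0 0 0;0 0 0 0 0 0 0;0 0 0 0 0 0 0'
```

```text
time_s: 6.77
tcp_pos: [0.5398, -0.1384, 0.2642]
ee_rot: [-0.048, 0.999, 0.0, -0.001]
force: [-0.4, -0.5, 0.3]
width: 0.332
grip_force: 0.0
time_s: 7.1
tcp_pos: [0.5403, -0.1371, 0.2657]
ee_rot: [-0.049, 0.999, -0.0, 0.001]
force: [-0.7, 0.9, 4.0]
width: 0.139
grip_force: 30.0
```

Gripped at 12.8 mm width and 30 N. I lift 18.5 mm and slide partway, then look at the pointer from directly above.

```bash
python3 drive.py '0 0 -0.007 0 0 0 0;0 0 -0.014 0 0 0 0;0 0 -0.0185 0 0 0 0;0 0 -0.0185 0 0 0 0'
python3 drive.py '0 0.02 0 0 0 0 0;0 0.045 0 0 0 0 0;0 0.07 0 0 0 0 0;0 0.095 0 0 0 0 0;0 0.115 0 0 0 0 0'
python3 drive.py '0 0.01 0 0 0 0 0;0 0.01 0 0 0 0 0;0 0.01 0 0 0 0 0'
python3 - <<'E'
from h import *
from bench import robot
c=snap('wrist','w5',robot);s=c['s'];print(s['tcp_pos'],s['force'],s['grip_force'])
cv2.imwrite('pics/w5b.png',cv2.resize(c['image'][120:380,100:400,::-1],None,fx=2,fy=2,interpolation=cv2.INTER_CUBIC))
E
```

```text
time_s: 7.43
tcp_pos: [0.5402, -0.1368, 0.2842]
ee_rot: [-0.049, 0.999, -0.0, 0.001]
force: [5.2, 0.4, -9.0]
width: 0.137
grip_force: 30.0
time_s: 7.85
tcp_pos: [0.5284, -0.0211, 0.283]
ee_rot: [-0.049, 0.999, -0.0, -0.0]
force: [3.8, -0.7, -8.9]
width: 0.136
grip_force: 30.0
time_s: 8.1
tcp_pos: [0.5276, -0.0121, 0.283]
ee_rot: [-0.05, 0.999, -0.0, -0.0]
force: [2.9, 1.3, -10.1]
width: 0.142
grip_force: 30.0
[ 0.52755203 -0.01208004  0.28303247] [  2.92514414   1.33679267 -10.06133588] 29.99778002500534
```

View pics/w5b.png

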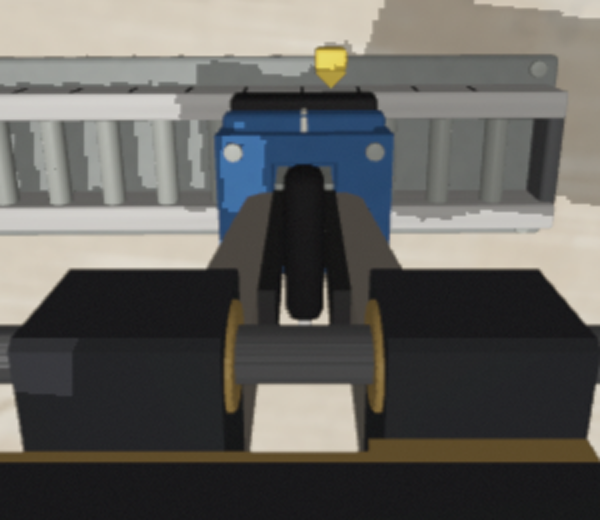

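```bash
cat > m.py <<'E'
from h import *
import sys
a=.1003; o=np.array([.5301,-.0381]); G=np.array([[np.cos(a),np.sin(a)],[-np.sin(a),np.cos(a)]])
for t in sys.argv[1:]:
    c=load(t);s=c['s']; im=c['image'].astype(int)
    hsv=cv2.cvtColor(c['image'],cv2.COLOR_RGB2HSV)
    m=cv2.inRange(hsv,(20,150,80),(34,255,255)); n,l,st,ce=cv2.connectedComponentsWithStats(m)
    i=[i for i in range(1,n) if 60<st[i,4]<900]
    for k in i:
        print(t,st[k],ce[k])
        top=((l==k)&(hsv[:,:,2]>190)); v,u=np.nonzero(l==k)
        for r in range(v.min(),v.max()+1): print(r,u[v==r].min(),u[v==r].max(),end=' | ')
        print()
        for z in (.016,.024): print(z,G@(at_z(c,ce[k],z,s)[:2]-o),'tip',G@(at_z(c,(u[v==v.max()].mean(),v.max()),z,s)[:2]-o))
    print('tcp gauge',G@(s['tcp_pos'][:2]-o))
E
python3 m.py w1 w2 w5
python3 - <<'E'
from h import *
c=load('w5');s=c['s']; a=.1003
cv2.imwrite('pics/w5c.png',cv2.resize(c['image'][138:172,200:340,::-1],None,fx=5,fy=5,interpolation=cv2.INTER_NEAREST))
E
```

```text
w1 [322  78  15  15 165] [329.47878788  83.8       ]
78 325 336 | 79 324 336 | 80 323 336 | 81 323 336 | 82 323 336 | 83 323 336 | 84 323 336 | 85 322 335 | 86 323 335 | 87 324 335 | 88 325 334 | 89 326 333 | 90 327 332 | 91 328 331 | 92 328 330 | 
0.016 [-0.04327409  0.03781154] tip [-0.03458171  0.03790866]
0.024 [-0.04241688  0.03568433] tip [-0.03393625  0.03577908]
tcp gauge [ 0.06526159 -0.04868708]
w2 [416 213  30  26 538] [430.69702602 223.59107807]
213 418 433 | 214 417 435 | 215 417 437 | 216 416 440 | 217 416 442 | 218 416 444 | 219 416 445 | 220 416 445 | 221 416 445 | 222 416 444 | 223 417 444 | 224 418 444 | 225 420 444 | 226 421 444 | 227 422 443 | 228 422 443 | 229 423 442 | 230 423 442 | 231 424 442 | 232 425 441 | 233 426 440 | 234 427 439 | 235 427 437 | 236 428 436 | 237 430 435 | 238 431 434 | 
0.016 [-0.0428153   0.03833705] tip [-0.03122519  0.041582  ]
0.024 [-0.04604108  0.0327616 ] tip [-0.03493808  0.03587018]
tcp gauge [-0.04616877 -0.09378423]
w5 [258 144  15  19 136] [265.39705882 153.59558824]
144 259 270 | 145 259 271 | 146 272 272 | 147 272 272 | 148 258 272 | 149 258 272 | 150 258 272 | 151 258 272 | 152 258 272 | 153 258 272 | 154 258 271 | 155 259 271 | 156 259 271 | 157 259 271 | 158 260 270 | 159 262 269 | 160 263 268 | 161 263 267 | 162 264 266 | 
0.016 [-0.04089406  0.03772254] tip [-0.03328401  0.03745915]
0.024 [-0.04194303  0.03732246] tip [-0.03457946  0.03706759]
tcp gauge [7.02612688e-05 2.61443212e-02]
```

View pics/w5c.png

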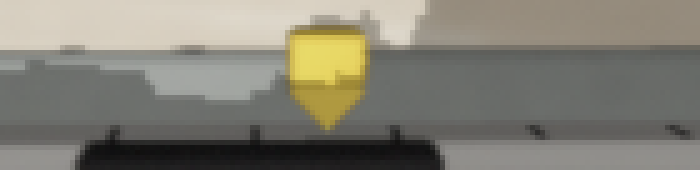

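The pointer is at about (265,155), close to midway between the notch ticks at about 250.5 and 278.7. I slide the still-lifted stop until the camera is right above the pointer, which takes out the height error, and take several shots.

```bash
python3 drive.py '0 0.006 0 0 0 0 0;0 0.0115 0 0 0 0 0;0 0.0115 0 0 0 0 0;0 0.0115 0 0 0 0 0;0 0.0115 0 0 0 0 0'
python3 - <<'E'
from h import *
from bench import robot
for i in range(3):
    c=snap('wrist',f'w6{i}',robot)
im=c['image']; print(c['s']['tcp_pos'],c['s']['force'])
g=cv2.cvtColor(im,cv2.COLOR_RGB2GRAY)
for r in range(160,168): print(r,g[r,200:340].tolist())
hsv=cv2.cvtColor(im,cv2.COLOR_RGB2HSV); m=cv2.inRange(hsv,(18,120,60),(36,255,255))
for r in range(140,168):
    u=np.nonzero(m[r,230:275])[0]
    if len(u): print(r,u.min()+230,u.max()+230,end=' | ')
E
python3 m.py w60 | tail -1
```

```text
time_s: 8.57
tcp_pos: [0.5264, -0.0011, 0.283]
ee_rot: [-0.049, 0.999, 0.0, -0.0]
force: [1.7, 0.7, -9.2]
width: 0.138
grip_force: 30.0
[ 0.52646463 -0.0011297   0.28307632] [ 1.39233145  1.35689996 -8.04803396]
160 [113, 112, 111, 111, 112, 111, 110, 110, 109, 109, 110, 111, 110, 110, 110, 109, 111, 111, 111, 110, 111, 111, 111, 111, 111, 112, 111, 111, 110, 110, 110, 109, 109, 108, 109, 109, 110, 111, 111, 110, 110, 110, 111, 110, 111, 111, 110, 112, 126, 136, 145, 148, 148, 148, 148, 142, 124, 112, 110, 110, 110, 109, 110, 110, 109, 110, 109, 109, 108, 108, 107, 107, 108, 107, 108, 109, 108, 108, 109, 109, 108, 109, 108, 108, 108, 107, 106, 106, 106, 105, 105, 106, 107, 107, 107, 108, 109, 109, 108, 108, 107, 107, 107, 108, 108, 107, 106, 107, 106, 106, 106, 107, 107, 108, 107, 108, 106, 107, 106, 107, 106, 106, 106, 107, 108, 107, 107, 107, 106, 105, 105, 105, 105, 105, 105, 106, 106, 107, 107, 108]
161 [112, 112, 112, 111, 111, 110, 109, 110, 109, 109, 110, 109, 110, 110, 110, 110, 110, 110, 110, 110, 110, 111, 110, 110, 111, 111, 110, 110, 110, 110, 109, 109, 107, 108, 109, 109
[... 3766 characters left out ...]
7, 18, 16, 16, 17, 18, 19, 17, 19, 18, 17, 18, 17, 18, 21, 18, 19, 18, 18, 17, 19, 19, 16, 19, 17, 18, 16, 18, 41, 87, 129, 138, 139, 138, 139, 140, 139, 139, 139, 139, 140, 140, 139, 140, 140, 140, 140, 140, 140, 140, 141, 140, 141, 140, 141, 141, 141, 141, 141, 141, 142, 141, 141, 141, 141, 142, 141, 142, 142, 142, 142, 142, 142, 142, 142, 142, 141, 142, 142, 142, 142, 142]
144 247 259 | 145 246 259 | 146 245 259 | 147 245 260 | 148 245 260 | 149 245 260 | 150 245 260 | 151 245 260 | 152 245 260 | 153 245 260 | 154 246 259 | 155 246 259 | 156 246 259 | 157 246 258 | 158 247 257 | 159 248 256 | 160 249 255 | 161 250 254 | 162 251 254 | 163 252 253 | tcp gauge [6.58642822e-05 3.71934348e-02]
```

Run:
```python
from h import *
for t in ['w60','w5']:
    g=cv2.cvtColor(load(t)['image'],cv2.COLOR_RGB2GRAY)
    for r in (188,200,212): print(t,r,'L',g[r,85:206].tolist(),'R',g[r,285:385].tolist())
im=load('w5')['image']
g=cv2.cvtColor(im,cv2.COLOR_RGB2GRAY)
for r in (176,179,182): print('mark w5',r,g[r,238:266].tolist())
g=cv2.cvtColor(load('w60')['image'],cv2.COLOR_RGB2GRAY)
for r in (176,179,182): print('mark w6',r,g[r,238:266].tolist())
```

```text
w60 188 L [175, 164, 152, 141, 129, 114, 95, 85, 117, 144, 118, 104, 102, 102, 102, 103, 103, 104, 104, 105, 118, 149, 156, 158, 166, 172, 176, 179, 175, 165, 152, 141, 129, 112, 92, 86, 99, 103, 104, 104, 104, 106, 106, 107, 106, 113, 151, 160, 160, 159, 159, 158, 166, 173, 177, 179, 175, 165, 153, 141, 129, 109, 89, 101, 107, 108, 108, 108, 108, 107, 109, 116, 123, 153, 160, 161, 162, 163, 163, 160, 167, 173, 178, 178, 175, 165, 154, 142, 127, 106, 96, 108, 112, 112, 111, 111, 110, 118, 155, 164, 165, 165, 166, 166, 166, 165, 152, 120, 111, 114, 117, 120, 122, 117, 111, 107, 100, 93, 107, 112, 111] R [66, 66, 66, 66, 66, 68, 67, 67, 68, 68, 68, 79, 103, 108, 109, 109, 106, 90, 95, 104, 108, 114, 118, 120, 118, 116, 113, 108, 103, 106, 108, 107, 107, 106, 106, 106, 106, 107, 107, 107, 108, 109, 108, 106, 96, 90, 95, 103, 108, 112, 118, 121, 118, 114, 113, 108, 106, 107, 107, 106, 106, 106, 107, 107, 106, 108, 107, 107, 103, 66, 44, 42, 42, 43, 44, 49, 60, 68, 72, 71, 69, 67, 69, 88, 133, 143, 144, 143, 142, 142, 142, 142, 142, 142, 142, 143, 143, 143, 143, 143]
w60 200 L [174, 177, 
[... 5437 characters left out ...]
 134, 86, 51, 46, 47, 47, 47, 47, 46, 47, 45, 46, 46, 46]
mark w5 179 [67, 66, 66, 67, 66, 68, 67, 67, 67, 68, 67, 76, 120, 160, 163, 111, 72, 67, 66, 66, 67, 66, 67, 66, 66, 67, 66, 66]
mark w5 182 [67, 68, 68, 68, 69, 69, 69, 69, 69, 70, 70, 78, 124, 165, 170, 124, 81, 69, 69, 68, 68, 68, 68, 68, 68, 69, 69, 69]
mark w6 176 [44, 46, 46, 46, 46, 46, 47, 45, 46, 45, 48, 53, 92, 129, 133, 85, 51, 47, 46, 47, 46, 47, 47, 47, 46, 47, 47, 46]
mark w6 179 [66, 67, 66, 66, 67, 67, 68, 68, 67, 68, 68, 76, 121, 160, 164, 110, 72, 67, 67, 67, 66, 67, 65, 66, 66, 67, 67, 67]
mark w6 182 [67, 67, 68, 68, 69, 69, 68, 70, 68, 69, 69, 77, 124, 165, 168, 114, 74, 69, 68, 68, 67, 67, 68, 69, 68, 67, 67, 67]
```

Ticks, rungs and pointer agree to within about 0.5 mm that the pointer is almost over the rung at +37.5. To decide, I park the stop at the -50 notch so the camera can see that rung and the pointer together from directly above.

```bash
python3 drive.py '0 -0.02 0 0 0 0 0;0 -0.042 0 0 0 0 0;0 -0.064 0 0 0 0 0;0 -0.08 0 0 0 0 0;0 -0.0865 0 0 0 0 0'
python3 drive.py '0 0 0 0 0 0 0;0 0 0.007 0 0 0 0;0 0 0.014 0 0 0 0;0 0 0.018 0 0 0 0;0 0 0.018 0 0 0 0'
python3 drive.py '0 0 0 0 0 0 0.2;0 0 0 0 0 0 0.4;0 0 0 0 0 0 0.5;0 0 -0.02 0 0 0 0.5;0 0 -0.03 0 0 0 0.5'
```

```text
time_s: 9.13
tcp_pos: [0.5354, -0.0888, 0.2833]
ee_rot: [-0.048, 0.999, -0.0, 0.0]
force: [3.3, 1.1, -9.4]
width: 0.135
grip_force: 30.0
time_s: 9.55
tcp_pos: [0.5354, -0.0864, 0.2657]
ee_rot: [-0.049, 0.999, -0.0, 0.0]
force: [-1.1, -0.4, 2.9]
width: 0.14
grip_force: 30.0
time_s: 9.97
tcp_pos: [0.5352, -0.0868, 0.2961]
ee_rot: [-0.049, 0.999, 0.0, -0.0]
force: [0.7, 1.4, 0.0]
width: 0.469
grip_force: 0.0
```

```bash
python3 drive.py '-0.01 0.03 0 0 0 0 0.5;-0.02 0.06 0 0 0 0 0.5;-0.03 0.085 0.015 0 0 0 0.5;-0.03 0.0872 0.045 0 0 0 0.5;-0.03 0.0872 0.045 0 0 0 0.5'
python3 drive.py '0 0 0 0 0 0 0.5;0 0 0 0 0 0 0.5;0 0 0 0 0 0 0.5'
python3 - <<'E'
from h import *
from bench import robot
c=snap('wrist','w7',robot); print(c['s']['tcp_pos'],c['s']['ee_rot'])
cv2.imwrite('pics/w7b.png',cv2.resize(c['image'][120:270,172:332,::-1],None,fx=4,fy=4,interpolation=cv2.INTER_CUBIC))
E
python3 m.py w7
```

```text
time_s: 10.38
tcp_pos: [0.5551, 0.0042, 0.2469]
ee_rot: [-0.05, 0.999, 0.0, -0.002]
force: [-1.7, -0.1, -0.9]
width: 0.5
grip_force: 0.0
time_s: 10.63
tcp_pos: [0.5568, 0.0019, 0.2515]
ee_rot: [-0.048, 0.999, -0.0, 0.001]
force: [-1.0, 0.3, 0.6]
width: 0.504
grip_force: 0.0
[0.55682531 0.00193741 0.25150998] [-4.84381377e-02  9.98825883e-01 -9.29222835e-05  7.71093322e-04]
tcp gauge [0.03060002 0.03716013]
```

View pics/w7b.png

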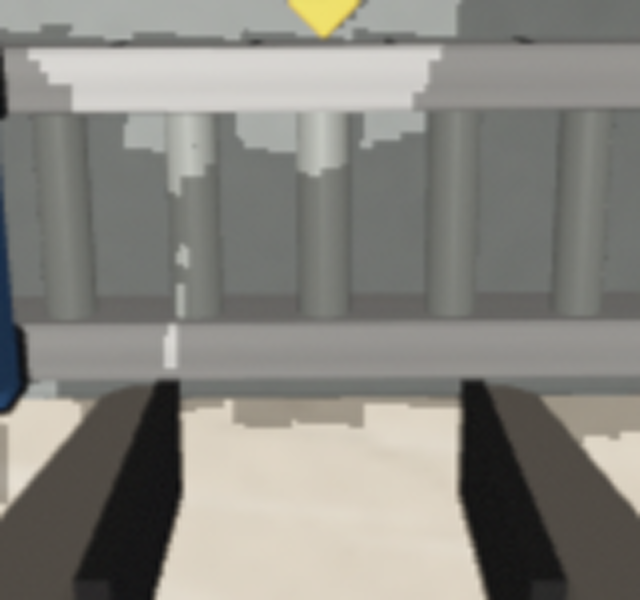

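The rung at +37.5 is at crop column 323–325 and the pointer tip at 324, so the pointer really is almost over the rung. I fit sub-pixel lines over several frames to find its sign.

```bash
cat > f.py <<'E'
from h import *
from bench import robot
import sys
from scipy.ndimage import gaussian_filter1d as gf
def ana(c):
    im=c['image'].astype(float); g=im.mean(2); s=c['s']
    hsv=cv2.cvtColor(c['image'],cv2.COLOR_RGB2HSV).astype(float)
    Y=np.clip((im[:,:,0]-im[:,:,2]-15)/60,0,1)      # soft yellow mask
    pr=[];
    for r in range(115,140):
        w=Y[r,225:280]; 
        if w.sum()>2.0: pr.append((r,(w*np.arange(225,280)).sum()/w.sum(),w.sum()))
    pr=np.array(pr)
    tip=pr[pr[:,2]<17]
    # rung centrelines by template symmetry: correlate each row with its mirror image
    res=[]
    for r in range(168,192):
        best=[]
        xs=np.arange(244,262,.05); row=g[r]; u=np.arange(512); h=np.arange(0.5,9,.25)
        e=[np.abs(np.interp(x+h,u,row)-np.interp(x-h,u,row)).mean() for x in xs]
        res.append((r,xs[int(np.argmin(e))]))
    res=np.array(res); k=np.polyfit(res[:,0],res[:,1],1); sd=np.std(res[:,1]-np.polyval(k,res[:,0]))
    # gradient edges
    ed=[]
    for r in range(168,192):
        d=gf(np.gradient(g[r]),.7)
        a=np.arange(240,252); b=np.arange(254,266)
        l=(a*np.abs(d[a])).sum()/np.abs(d[a]).sum(); q=(b*np.abs(d[b])).sum()/np.abs(d[b]).sum(); ed.append((r,(l+q)/2))
    ed=np.array(ed);k2=np.polyfit(ed[:,0],ed[:,1],1)
    print('pointer cols',[(int(a),round(b,2),round(w,1)) for a,b,w in pr[-9:]])
    print('rung sym: @row130 %.2f @180 %.2f sd %.2f | edges @130 %.2f @180 %.2f'%(np.polyval(k,130),np.polyval(k,180),sd,np.polyval(k2,130),np.polyval(k2,180)))
    for r in (120,150,170,190): print(r,g[r,236:270].round().astype(int).tolist())
    # ticks
    for r in range(129,133): print('t',r,g[r,[*range(196,208)]].round().astype(int).tolist(),g[r,230:242].round().astype(int).tolist(),g[r,262:276].round().astype(int).tolist(),g[r,295:310].round().astype(int).tolist())
if __name__=='__main__': ana(load(sys.argv[1]))
E
python3 f.py w7
```

```text
pointer cols [(120, np.float64(252.58), np.float64(18.3)), (121, np.float64(252.4), np.float64(17.8)), (122, np.float64(252.43), np.float64(16.0)), (123, np.float64(252.49), np.float64(14.1)), (124, np.float64(252.5), np.float64(12.0)), (125, np.float64(252.47), np.float64(10.0)), (126, np.float64(252.53), np.float64(8.1)), (127, np.float64(252.45), np.float64(5.9)), (128, np.float64(252.47), np.float64(4.0))]
rung sym: @row130 252.26 @180 252.57 sd 0.03 | edges @130 252.19 @180 252.62
120 [169, 169, 169, 169, 168, 169, 167, 159, 175, 187, 190, 190, 189, 189, 190, 189, 189, 189, 190, 190, 190, 190, 190, 189, 182, 150, 126, 127, 161, 168, 168, 168, 168, 168]
150 [169, 168, 169, 169, 170, 171, 172, 171, 171, 169, 149, 156, 167, 174, 182, 190, 194, 185, 176, 167, 157, 144, 124, 106, 111, 114, 122, 160, 167, 168, 166, 167, 167, 167]
170 [115, 116, 116, 116, 116, 116, 116, 115, 116, 113, 103, 105, 111, 116, 120, 123, 129, 127, 123, 119, 115, 111, 103, 100, 111, 114, 114, 114, 113, 114, 114, 113, 113, 114]
190 [115, 115, 115, 115, 114, 114, 114, 112, 113, 113, 103, 104, 109, 115, 119, 121,
[... 465 characters left out ...]
104, 104, 104] [108, 108, 108, 107, 107, 105, 81, 75, 89, 105, 110, 110, 111, 111] [105, 106, 105, 105, 104, 101, 89, 71, 69, 74, 90, 100, 102, 103, 102]
t 131 [119, 119, 119, 110, 99, 98, 98, 111, 117, 118, 119, 119] [123, 122, 123, 122, 115, 111, 118, 122, 125, 127, 125, 128] [146, 146, 147, 147, 148, 148, 147, 147, 148, 156, 159, 160, 160, 160] [130, 131, 131, 131, 132, 131, 130, 130, 129, 129, 130, 132, 132, 133, 133]
t 132 [185, 186, 186, 185, 185, 185, 186, 186, 187, 187, 188, 188] [187, 187, 186, 187, 187, 186, 187, 187, 187, 187, 187, 188] [191, 191, 191, 191, 192, 192, 192, 192, 192, 193, 194, 194, 194, 194] [143, 143, 143, 143, 143, 142, 143, 143, 143, 143, 143, 144, 143, 143, 143]
```

The pointer is 0.2 to 0.3 px (about 0.2 mm) on the +y side of the rung. The rung fit in w7 and the tick midpoints from both camera poses agree, so the nearest notch is +50. I re-grip the bar.

```bash
python3 drive.py '0 0 -0.035 0 0 0 0.5;0.01 -0.03 -0.045 0 0 0 0.5;0.02 -0.06 -0.045 0 0 0 0.5;0.03 -0.0872 -0.045 0 0 0 0.5;0.03 -0.0872 -0.045 0 0 0 0.5'
python3 drive.py '0 0 0 0 0 0 0.5;0 0 0.015 0 0 0 0.5;0 0 0.03 0 0 0 0.4;0 0 0.03 0 0 0 0.2;0 0 0.03 0 0 0 0'
python3 drive.py '0 0 0 0 0 0 0;0 0 0 0 0 0 0;0 0 0 0 0 0 0'
python3 -c "
from h import *
from bench import robot
s=robot.state();print(s['tcp_pos'],s['grip_force'],s['width'])"
```

```text
time_s: 11.1
tcp_pos: [0.5342, -0.091, 0.2967]
ee_rot: [-0.047, 0.999, -0.001, 0.001]
force: [-0.2, -0.8, 0.2]
width: 0.503
grip_force: 0.0
time_s: 11.52
tcp_pos: [0.5351, -0.0864, 0.2651]
ee_rot: [-0.049, 0.999, 0.0, -0.001]
force: [-0.7, -0.0, 0.3]
width: 0.302
grip_force: 0.0
time_s: 11.77
tcp_pos: [0.5355, -0.0869, 0.266]
ee_rot: [-0.049, 0.999, -0.0, 0.001]
force: [-0.6, 0.1, 2.1]
width: 0.14
grip_force: 30.0
[ 0.53552919 -0.08686085  0.26604079] 30.000736713409424 0.13967649246138186
```

```bash
python3 drive.py '0 0 -0.007 0 0 0 0;0 0 -0.014 0 0 0 0;0 0 -0.0185 0 0 0 0;0 0 -0.0185 0 0 0 0'
python3 drive.py '0 0.02 0 0 0 0 0;0 0.045 0 0 0 0 0;0 0.07 0 0 0 0 0;0 0.09 0 0 0 0 0;0 0.0997 0 0 0 0 0'
python3 drive.py '0 0 0 0 0 0 0;0 0 0 0 0 0 0'
python3 drive.py '0 0 0.007 0 0 0 0;0 0 0.014 0 0 0 0;0 0 0.018 0 0 0 0;0 0 0.018 0 0 0 0'
```

```text
time_s: 12.1
tcp_pos: [0.5354, -0.0871, 0.2848]
ee_rot: [-0.049, 0.999, -0.0, 0.001]
force: [4.9, 0.7, -8.9]
width: 0.133
grip_force: 30.0
time_s: 12.52
tcp_pos: [0.5251, 0.0138, 0.2837]
ee_rot: [-0.049, 0.999, 0.0, 0.0]
force: [4.6, -1.0, -9.6]
width: 0.137
grip_force: 30.0
time_s: 12.68
tcp_pos: [0.5253, 0.0125, 0.2836]
ee_rot: [-0.049, 0.999, -0.0, -0.0]
force: [3.8, 1.4, -9.9]
width: 0.141
grip_force: 30.0
time_s: 13.02
tcp_pos: [0.5256, 0.0115, 0.266]
ee_rot: [-0.048, 0.999, -0.0, -0.0]
force: [-0.5, -0.9, 3.5]
width: 0.141
grip_force: 30.0
```

```bash
python3 drive.py '0 0 0 0 0 0 0.2;0 0 0 0 0 0 0.4;0 0 0 0 0 0 0.6;0 0 -0.03 0 0 0 0.6;-0.01 0 -0.07 0 0 0 0.6'
python3 drive.py '-0.05 0 0 0 0 0 0.6;-0.05 0 0 0 0 0 0.6;-0.05 0 0 0 0 0 0.6;-0.05 0 0 0 0 0 0.6'
python3 - <<'E'
from h import *
from bench import robot
c=snap('wrist','w8',robot); s=c['s']; print(s['tcp_pos'],s['force'])
g=c['image'].astype(int).max(2)
# black bar: project its expected top outline for down (z=.100) and raised (.110) and compare its dark extents
a=.1003;o=np.array([.5301,-.0381]);gx=np.array([np.cos(a),np.sin(a)]);gy=np.array([-np.sin(a),np.cos(a)])
T=np.array(c['tool_from_camera']);A=R.from_quat(s['ee_rot']).as_matrix()
def proj(p):
    q=T[:3,:3].T@(A.T@(p-s['tcp_pos'])-T[:3,3]); q=c['intrinsics']@q; return (q[:2]/q[2]).round(1)
for z in (.1,.115): print(z,[proj(np.r_[o+gx*x+gy*.050,z]) for x in (-.024,0,.024)],[proj(np.r_[o+gy*(.05+d),z]) for d in (-.006,.006)])
u0,v0=proj(np.r_[o+gy*.05,.1]).astype(int)
print('col',u0,'rows',v0-45,g[v0-45:v0+45,u0].tolist())
print('row',v0,'cols',u0-15,g[v0,u0-15:u0+15].tolist())
E
```

```text
time_s: 13.43
tcp_pos: [0.5326, 0.0128, 0.3331]
ee_rot: [-0.049, 0.999, 0.0, -0.005]
force: [0.9, 1.5, -0.1]
width: 0.464
grip_force: 0.0
time_s: 13.77
tcp_pos: [0.5846, 0.0179, 0.3347]
ee_rot: [-0.049, 0.999, -0.0, -0.001]
force: [-0.1, -0.1, -0.5]
width: 0.604
grip_force: 0.0
[0.58455428 0.01788428 0.33468838] [-0.0741337  -0.14206331 -0.45259128]
0.1 [array([252.1, 102.3]), array([252.2, 135.1]), array([252.2, 166. ])] [array([244.3, 135.1]), array([260., 135.])]
0.115 [array([252.2, 101.2]), array([252.2, 136.4]), array([252.2, 169.5])] [array([243.8, 136.4]), array([260.6, 136.4])]
col 252 rows 90 [155, 156, 156, 155, 151, 102, 50, 47, 47, 62, 120, 150, 139, 66, 31, 34, 38, 40, 42, 42, 41, 41, 42, 41, 42, 42, 41, 40, 41, 42, 41, 42, 42, 42, 41, 41, 41, 42, 41, 41, 42, 43, 42, 42, 41, 42, 41, 40, 42, 40, 41, 41, 41, 40, 41, 41, 40, 41, 41, 40, 40, 39, 40, 40, 40, 40, 39, 39, 40, 39, 38, 27, 22, 21, 32, 77, 102, 104, 104, 103, 103, 102, 102, 101, 97, 111, 135, 138, 139, 140]
row 135 cols 237 [133, 107, 99, 104, 107, 108, 104, 61, 35, 32, 39, 43, 44, 44, 44, 42, 39, 36, 33, 28, 27, 45, 71, 70, 73, 86, 98, 98, 138, 156]
```

The bar's outline, rows 103 to 165, matches the fully-down prediction of 102 to 166 (a raised bar would span 101 to 169.5). It sits at the +50 notch and the gripper is clear, so I hand the job in.

```bash
python3 -c "
from bench import robot
print(robot.sign_off())"
```

```text
the job is handed in; nothing more can be done
None
```

The job is handed in, with the clip in the dark bowl and the stop's pin fully down in the +50 mm notch; the pointer is almost exactly midway between the +25 and +50 notches, and I chose +50 on a measured margin of only about 0.2 mm, after first parking the stop briefly at -50 to measure it.

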